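# Snap the cap onto the storage bottle

## Robot

A 6-joint arm with a two-finger parallel gripper is mounted at the origin on a cart in front of the work surface, level with it; the furniture and walls round the work are solid. World frame = base frame: x ahead of the robot, y to its left, z up, the work surface at z = 0. Lengths are in m, angles in rad, forces in N, time in s.
With the tool pointing down it reaches from about 0.35 to 0.725 m from the base axis. Payload 4.3 kg.
Tool frame: the origin (TCP) lies midway between the tips of the shut fingers; the grasp point (between the pads) lies 19 mm behind it (manip.pinch_z is the distance from the TCP to the grasp point, in m); z points along the fingers, y is the line along which they close (so a half turn about z gives the same grasp; the last joint's range is limited). The gripper opens to 85 mm and grips with 20 to 120 N. Pads are 22 mm wide; open, the fingers measure 114 mm over their backs; the gripper's body (76 mm by 85 mm) begins 54 mm behind the grasp point. The pads swing forward as they close: fully open they stand 13 mm farther back than shut.
Start: joints at [-1.237, 0.377, 0.081, 1.274, 0, 1.46], TCP at [0.247, -0.519, 0.231] pointing down, gripper open.
Joint ranges: [-2.72, 2.72], [-0.84, 1.66], [-1.02, 1.22], [-1.77, 2.12], [-1.37, 1.28], [-3.14, 3.14]. Speed limits (rad/s): [2.57, 2.57, 3.14, 3.14, 3.14, 3.14].

## Interface

Orientations are given as a unit quaternion [x, y, z, w].
In Python, from workcell import manip gives the robot as it stands.
- The arm moves only by the tool send_rows, never from a script. Its arguments are lists of equal length, an entry for each row: "claw": the finger opening in mm, from 0 to 85.4; "translation": the shift along the world's x, y, z in mm, a list of three; "twist": the turn, a rotation vector about the world's x, y, z in degrees, a list of three. A call has 1 to 5 rows; each row is the pose to reach, as a shift and turn from the pose commanded when the call began; what a row does not reach only later rows make up. A row lasts 1/8 s, in which the tool goes at most 62.5 mm and 10.7 degrees, less where a joint would pass 70% of its speed; a pose out of reach is approached as far as the arm can. A call with a gripper value outside its range is refused whole. The fingers move at their own pace and stop on an object; the grip force is fixed at half the most. Time passes only in rows, so rows that repeat a pose let the fingers close. It gives the time, the measured TCP pose, the force, the opening and the grip force at its end, in the units of the state.
- manip.sense(): the state, without advancing time (a new reading comes with each control period).
- manip.snapshot(name): name is "scene" or "top" or "wrist"; returns the picture (420x560x3 uint8, red, green, blue); there is no depth.
- manip.camera_params(name): a dict with "vertical_fov" (degrees; the focal length in pixels is half the picture's height over the tangent of half this angle, whatever the lens; pixels are square), "cx", "cy" (the principal point, pixels), "R" (3x3) and "t" (3): a world point X has camera coordinates R X + t. Camera axes: x right, y down, z forward; pixel columns grow to the right and rows downward; lengths in m; the calibration is good to about 2 mm. The wrist camera is an equidistant fisheye: a pixel r from the principal point sees the ray r / f radians off the axis. A picture is of the moment at which its call begins: read the wrist's pose just before it. camera_params takes no time and is no camera call; for the wrist camera it gives the pose at the moment of the call.
- manip.job_done(): hands the job in; it is judged then, once.
The state is a dict: "t": time; "q": joint angles; "qvel": joint speeds; "joint_torque": joint torques, N m; "tcp_pos": TCP position; "tool_rot": TCP orientation; "ft_force": force on the tool from outside, world axes, zero at the start; "torque": the same for the moment, N m; "finger_gap": opening from 0.0 (shut) to 1.0 (fully open); "grip_force": force on a finger pad.
Only numpy, scipy, OpenCV 4.12 (cv2) and the standard library are available. Lean on these libraries where they do the work, as an engineer would, in place of code of your own. Each camera call takes 0.05 s, during which the arm holds its last target. There are 200 camera calls.

## Task

Pull the drawer of the small wooden organiser out to its stop and leave it open, take the cap out of the drawer, and press it straight down onto the spout of the open ceramic bottle until it clicks over the lugs and is fully home. Keep pressing after the click: finish with the hand still pushing the cap firmly down on the bottle, which stays standing upright; do not let go. Leave the other things around the work where they stand.

Things in the scene. Friction and masses are not known exactly. Their poses are not given: they have to be found in the camera images.
- organiser: low wooden box with one drawer, fixed on the worktop: 170 mm deep (x), 210 mm wide (y), 90 mm high; origin at the centre of its underside; its drawer front faces the robot, along its own -x axis (yaw varies by a few degrees); nothing stands on top of it; tall picture frames stand on the worktop farther to the left
- organiser_drawer0 (a joint): how far the drawer is pulled out along the organiser's -x, in m: 0 shut, stop at 0.11; it may start up to 0.012 open. It slides with 1 N of friction and a little damping and stays where it is left. The drawer is an open tray, inside 125 mm (x) by 168 mm (y), floor 22 mm above the worktop, side walls up to 68 mm, drawer front up to 78 mm above the worktop
- organiser_drawer0_handle (a point): middle of the drawer's steel bar handle, 52 mm above the worktop; the bar is level, 10 mm thick or less, about 105 mm long along the organiser's y, its centre line 35 mm in front of the drawer front (free gap behind it about 30 mm). It moves with the drawer
- cap: plain grey round snap cap, a cup with its mouth down: 51 mm in diameter, 32 mm high, 40 g; origin at the centre of its lower rim, z up. It starts upright on the drawer's floor, in the front half, hidden until the drawer is pulled. Inside 26 mm deep; a bead 4 mm above the rim leaves a 33 mm opening
- cap_top (a point): centre of the cap's flat top, 32 mm above its rim. With the drawer at its stop the cap stands 25 to 60 mm in front of the organiser's face; it has 38 mm or more of free room on each side along the organiser's y, but little room before and behind it
- bottle: squat white ceramic bottle, loose, about 0.8 kg, standing left or right of the organiser: round body 80 mm in diameter, shoulder 66 mm above its underside, on it a plain steel spout stud 30 mm in diameter, rising to 96 mm, its tip bevelled to 22 mm. Origin at the centre of the underside, z up
- bottle_lugs (a point): point on the stud's axis level with its four sprung round lugs (4 mm proud), 83 mm above the underside. The cap's bead meets them when the cap's rim is about 84 mm above the underside; 7 to 10 N push it on, the force drops at about 79 mm (the lugs then draw the cap down a little), and the cap is home, its ceiling on the stud's tip, at 70 mm
- bottle_top (a point): centre of the tip of the bottle's stud, 96 mm above the bottle's underside
- closed_jar: bystander: closed glass food jar with a lid, 65 mm in diameter, 100 mm high, on the other side of the organiser from the bottle; origin at the centre of its underside
- tin_a: bystander: food tin, 76 mm in diameter, 110 mm high, behind on the left; origin at the centre of its underside
- salve_pot: bystander: small round pot with a lid, 58 mm in diameter, 50 mm high, behind on the right; origin at the centre of its underside
Mind the look-alikes: they are no part of the job. What is shaped like the bottle but orange is not meant.

How it is judged:
By the outcome, as a careful person would: the job done as asked, in the order asked, and still so for the second after the job is handed in, while the arm keeps its last pose, push and grip.
It also fails if it takes over 62 s, if anything falls off the work surface, if the arm or the gripper's body presses on something with over 40 N, if the wrist force passes 120 N, or if a joint passes its speed limit or range.

## Working session

There is one attempt and no reset: what is moved stays moved. The work goes in short steps, Python scripts to look and compute and a tool call to move; the robot and the scene stay as the last step left them, time stands still between calls to the robot, and variables do not carry over. Pictures are saved under pics/ and viewed, at most 10 in all, crops included, and the job is handed in when it is done.

Besides the shell and the picture viewer there is one more tool, called as a command line: name --argument value ..., lists and objects as JSON in quotes. send_rows: Moves the arm, as the interface text tells. Its arguments: {"type":"object","properties":{"claw":{"type":"array","items":{"type":"number"}},"translation":{"type":"array","items":{"type":"array","items":{"type":"number"}}},"twist":{"type":"array","items":{"type":"array","items":{"type":"number"}}}},"required":["claw","translation","twist"]}

```bash
mkdir -p pics; cat > h.py <<'E'
import numpy as np, cv2
from workcell import manip
def snap(name,fn):
    P=manip.camera_params(name); im=manip.snapshot(name); cv2.imwrite('pics/'+fn,im[:,:,::-1]); np.save('pics/'+fn+'.npy',P,allow_pickle=True); return im,P
def ray(P,u,v,fish=False):
    f=210/np.tan(np.radians(P['vertical_fov'])/2); d=np.array([u-P['cx'],v-P['cy']])
    if fish:
        r=np.hypot(*d); th=r/f; c=np.array([*(d/max(r,1e-9)*np.sin(th)),np.cos(th)])
    else: c=np.array([*(d/f),1])
    R=np.array(P['R']); return -R.T@np.array(P['t']), R.T@c
def at_z(P,u,v,z,fish=False):
    o,d=ray(P,u,v,fish); return o+d*(z-o[2])/d[2]
def proj(P,X,fish=False):
    f=210/np.tan(np.radians(P['vertical_fov'])/2); c=np.array(P['R'])@np.array(X)+np.array(P['t'])
    if fish:
        r=np.hypot(c[0],c[1]); th=np.arctan2(r,c[2]); return P['cx']+f*th*c[0]/r, P['cy']+f*th*c[1]/r
    return P['cx']+f*c[0]/c[2],P['cy']+f*c[1]/c[2]
E
python3 - <<'E'
from h import *
a,P=snap('scene','s1.png'); b,Q=snap('top','t1.png')
for p in(P,Q): print(p['vertical_fov'],-np.array(p['R']).T@np.array(p['t']))
cv2.imwrite('pics/t1b.png',cv2.resize(b[:,:,::-1],(800,600),interpolation=cv2.INTER_CUBIC))
print(manip.sense())
E
```

```text
51.18682201020301 [0.10776107 0.85181072 0.55435556]
49.31408688251382 [0.3667951  0.01173329 1.1633415 ]
{'t': 0.1, 'q': array([-1.23730826e+00,  3.77982589e-01,  7.97771987e-02,  1.27440819e+00,
       -6.02823388e-06,  1.46047796e+00]), 'qvel': array([ 2.00375655e-03, -2.34403379e-03,  3.79356494e-03, -4.40398501e-04,
       -2.54531674e-05,  3.68095849e-04]), 'joint_torque': array([ 7.67642359e-04, -4.64692855e+01,  2.70583105e+01,  1.20330392e-02,
       -1.18902426e-04,  1.55717521e-05]), 'tcp_pos': array([ 0.24669547, -0.51874354,  0.2304654 ]), 'tool_rot': array([ 9.75479941e-01,  2.20086482e-01, -1.04174332e-04, -9.02642513e-04]), 'ft_force': array([-1.76273870e-04, -7.89176616e-02, -4.43963587e-01]), 'torque': array([ 0.00314845, -0.03665608,  0.03183518]), 'grip_force': 0.0, 'finger_gap': 0.999071185124647}
```

View pics/s1.png

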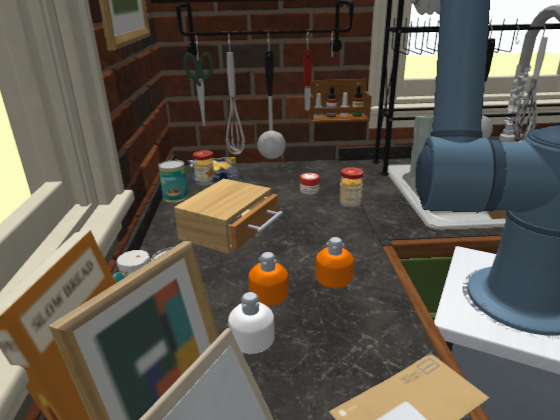

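View pics/t1b.png

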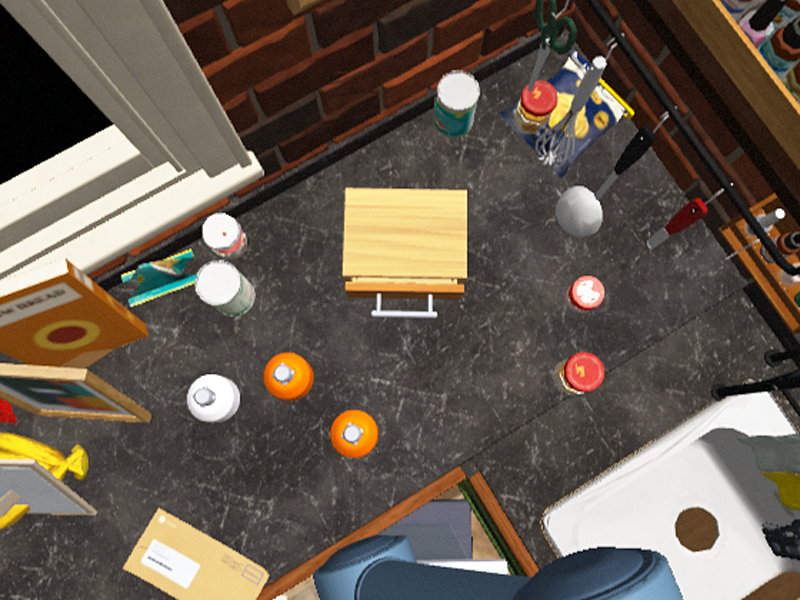

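The scene and top pictures show the organiser. In the enlarged top picture its handle bar runs from (374,313) to (437,314). There are three bottle shapes: white at (205,397), orange at (284,374) and orange at (352,433). Only the white one fits the description, since orange is excluded. I'll confirm it with a crop and compute positions.

```bash
python3 - <<'E'
from h import *
P=np.load('pics/t1.png.npy',allow_pickle=True).item(); im=cv2.imread('pics/t1.png')
k=0.7
f=lambda u,v,z: np.round(at_z(P,u*k,v*k,z),4)
print('handle',f(374,313.5,.052),f(437,314.5,.052))
print('org top corners',[f(u,v,.09) for u,v in((345,188),(467,189),(467,277),(343,277))])
print('bottle tip',f(204,397,.096),'orange',f(284,373,.096),f(352,433,.096))
print('body',f(213,398,.05))
c=im[200:340,120:330]; cv2.imwrite('pics/c1.png',cv2.resize(c,(800,533),interpolation=cv2.INTER_CUBIC))
S=np.load('pics/s1.png.npy',allow_pickle=True).item()
print('scene tip', [round(float(x),1) for x in proj(S,f(204,397,.096))], 'handle',[proj(S,f(374,313.5,.052)),proj(S,f(437,314.5,.052))])
E
```

```text
handle [0.5714 0.058  0.052 ] [ 0.5674 -0.0509  0.052 ]
org top corners [array([0.7859, 0.1037, 0.09  ]), array([ 0.7801, -0.1072,  0.09  ]), array([ 0.6238, -0.1013,  0.09  ]), array([0.628 , 0.1078, 0.09  ])]
bottle tip [0.4314 0.333  0.096 ] orange [0.4676 0.2041 0.096 ] [0.3688 0.0939 0.096 ]
body [0.4322 0.3316 0.05  ]
scene tip [251.9, 294.0] handle [(np.float64(259.5621798518513), np.float64(229.77976518430773)), (np.float64(281.4751453945135), np.float64(211.67963040292648))]
```

View pics/c1.png

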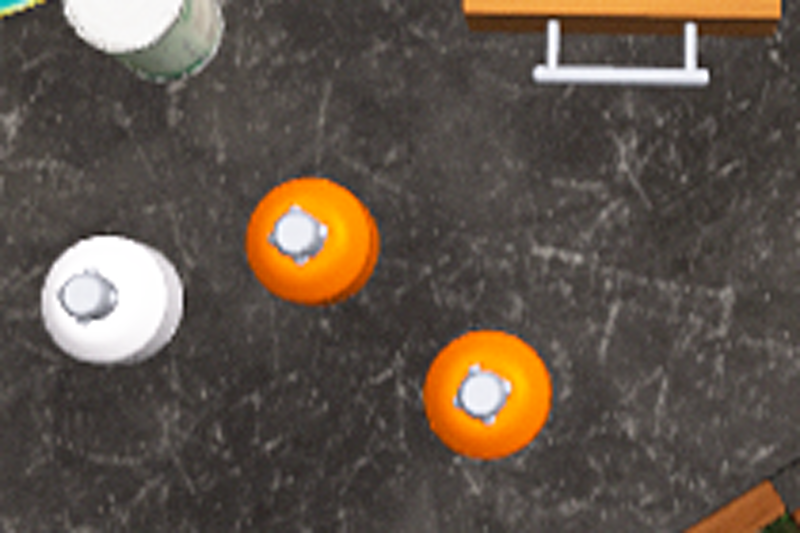

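The crop shows the white bottle with its steel spout at crop pixel (88,295), so the target is near (0.432, 0.333). The two orange ones are look-alikes. The handle is at about (0.569, 0.003) with a yaw of about -1.5°. I'll move there.

send_rows --claw '[85,60,40,34,34]' --translation '[[32,52,0],[64,104,0],[96,156,0],[128,208,0],[160,260,0]]' --twist '[[0,0,10],[0,0,20],[0,0,30],[0,0,40],[0,0,50]]'

```text
t: 0.72
tcp_pos: [0.4074, -0.2574, 0.231]
tool_rot: [0.789, 0.614, 0.0, -0.0]
ft_force: [1.1, -0.2, -0.2]
finger_gap: 0.399
grip_force: 0.0
```

send_rows --claw '[34,34,34,34,34]' --translation '[[32,52,0],[64,104,0],[96,156,-30],[128,208,-60],[162,262,-80]]' --twist '[[0,0,7],[0,0,13.5],[0,0,13.5],[0,0,13.5],[0,0,13.5]]'

```text
t: 1.35
tcp_pos: [0.5611, -0.0079, 0.1547]
tool_rot: [0.714, 0.7, -0.001, -0.0]
ft_force: [0.7, -0.4, -0.4]
finger_gap: 0.396
grip_force: 0.0
```

```bash
python3 - <<'E'
from h import *
from scipy.spatial.transform import Rotation as R
b,P=snap('wrist','w1.png'); s=manip.sense(); print(s['t'],s['tcp_pos'],s['q'],s['finger_gap'],s['ft_force'],manip.pinch_z); print(R.from_quat(s['tool_rot']).as_matrix().round(3))
print(P['vertical_fov'],-P['R'].T@P['t'])
for y in(.058,.0035,-.051): print(proj(P,(.5694,y,.052),True))
cv2.imwrite('pics/w1b.png',cv2.resize(b[:,:,::-1],(800,600),interpolation=cv2.INTER_CUBIC))
E
```

```text
1.4 [ 0.56306323 -0.00139479  0.15189929] [-0.11833076  0.38901423 -0.10995602  1.07447155  0.00575248  1.46495837] 0.40215212343363343 [ 3.56339123  3.85816878 -0.64209168] 0.0187
[[ 0.013  1.    -0.002]
 [ 1.    -0.012  0.006]
 [ 0.006 -0.002 -1.   ]]
65.70646984690485 [0.56242134 0.06924138 0.297786  ]
(np.float64(290.60082946845233), np.float64(120.38796342280986))
(np.float64(291.47973446884413), np.float64(190.4977061596404))
(np.float64(291.97418354407824), np.float64(253.4539380138247))
```

View pics/w1b.png

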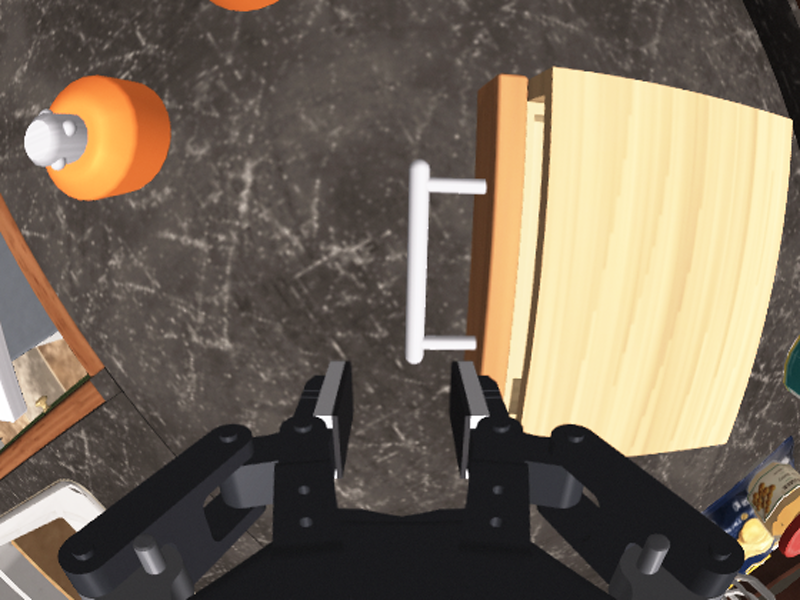

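The wrist picture shows the handle bar from (419,165) to (414,360), agreeing with the estimate to about 1 mm. The jaws straddle its line, so I'll descend and grip.

send_rows --claw '[28,28,28,28,28]' --translation '[[-3,0,0],[-3,0,-40],[-3,0,-75],[-3,0,-100],[-3,0,-114]]' --twist '[[0,0,-1],[0,0,-1],[0,0,-1],[0,0,-1],[0,0,-1]]'

```text
t: 2.02
tcp_pos: [0.5593, -0.0113, 0.0432]
tool_rot: [0.721, 0.693, 0.001, 0.001]
ft_force: [-0.5, -0.2, -0.7]
finger_gap: 0.328
grip_force: 0.1
```

send_rows --claw '[28,5,5,5,5]' --translation '[[0,0,0],[0,0,0],[0,0,0],[0,0,0],[0,0,0]]' --twist '[[0,0,0],[0,0,0],[0,0,0],[0,0,0],[0,0,0]]'

```text
t: 2.65
tcp_pos: [0.5586, -0.0104, 0.043]
tool_rot: [0.72, 0.694, -0.0, 0.001]
ft_force: [-1.3, -4.4, 5.8]
finger_gap: 0.095
grip_force: 59.1
```

Gripped: gap 8 mm, 59 N. Now pull.

send_rows --claw '[5,5,5,5,5]' --translation '[[-12,0.4,0],[-30,1,0],[-50,1.8,0],[-70,2.5,0],[-85,3,0]]' --twist '[[0,0,0],[0,0,0],[0,0,0],[0,0,0],[0,0,0]]'

```text
t: 3.28
tcp_pos: [0.473, -0.0072, 0.043]
tool_rot: [0.72, 0.694, 0.0, 0.001]
ft_force: [2.2, -4.1, 4.9]
finger_gap: 0.099
grip_force: 60.2
```

send_rows --claw '[5,5,5,5,5]' --translation '[[-4,0.2,0],[-8,0.3,0],[-12,0.4,0],[-16,0.5,0],[-19,0.6,0]]' --twist '[[0,0,0],[0,0,0],[0,0,0],[0,0,0],[0,0,0]]'

```text
t: 3.9
tcp_pos: [0.4672, -0.007, 0.0434]
tool_rot: [0.72, 0.694, 0.008, 0.008]
ft_force: [36.6, -3.0, -40.8]
finger_gap: 0.099
grip_force: 57.8
```

The stop is reached (wrist force built up). I'll relax, release and rise.

send_rows --claw '[5,5,28,28,28]' --translation '[[8,0,0],[12,0,0],[12,0,0],[12,0,0],[12,0,0]]' --twist '[[0,0,0],[0,0,0],[0,0,0],[0,0,0],[0,0,0]]'

```text
t: 4.53
tcp_pos: [0.4651, -0.0054, 0.0418]
tool_rot: [0.72, 0.694, -0.0, -0.001]
ft_force: [0.1, -0.2, 0.5]
finger_gap: 0.331
grip_force: 0.0
```

send_rows --claw '[28,28,60,85,85]' --translation '[[0,0,20],[0,0,70],[0,0,120],[0,0,160],[0,0,180]]' --twist '[[0,0,0],[0,0,0],[0,0,10],[0,0,20],[0,0,30]]'

```text
t: 5.15
tcp_pos: [0.4669, -0.0058, 0.2246]
tool_rot: [0.513, 0.858, 0.001, 0.001]
ft_force: [0.2, 0.0, -0.1]
finger_gap: 0.943
grip_force: 0.0
```

send_rows --claw '[85,85,85,85,85]' --translation '[[10,0,0],[30,0,0],[60,0,0],[85,3,0],[100,5,0]]' --twist '[[0,0,10],[0,0,20],[0,0,30],[0,0,40],[0,0,50]]'

```text
t: 5.78
tcp_pos: [0.5668, -0.0006, 0.2216]
tool_rot: [0.102, 0.995, 0.0, -0.0]
ft_force: [-0.2, 0.2, -0.4]
finger_gap: 0.995
grip_force: 0.0
```

send_rows --claw '[85,85,85]' --translation '[[0,0,0],[0,0,0],[0,0,0]]' --twist '[[0,0,10],[0,0,10],[0,0,10]]'

```text
t: 6.15
tcp_pos: [0.5657, -0.0009, 0.222]
tool_rot: [0.019, 1.0, 0.0, -0.0]
ft_force: [-0.0, 0.6, 0.2]
finger_gap: 0.994
grip_force: 0.0
```

```bash
python3 - <<'E'
from h import *
from scipy.spatial.transform import Rotation as R
b,P=snap('wrist','w2.png'); s=manip.sense(); print(s['t'],s['tcp_pos'],s['q'],s['finger_gap'],s['ft_force']); M=R.from_quat(s['tool_rot']).as_matrix();print(M.round(3))
print(-P['R'].T@P['t'])
cv2.imwrite('pics/w2b.png',cv2.resize(b[:,:,::-1],(800,600),interpolation=cv2.INTER_CUBIC))
E
```

```text
6.2 [ 0.5658037  -0.00090958  0.22214696] [-1.13867513e-01  3.60996541e-01  3.34332733e-02  1.24363204e+00
  2.69835995e-04 -7.57950494e-02] 0.9985369782059249 [0.4771268  0.45070492 0.12406033]
[[-0.999  0.038 -0.   ]
 [ 0.038  0.999  0.   ]
 [ 0.     0.    -1.   ]]
[0.48762351 0.00132739 0.36523803]
```

View pics/w2b.png

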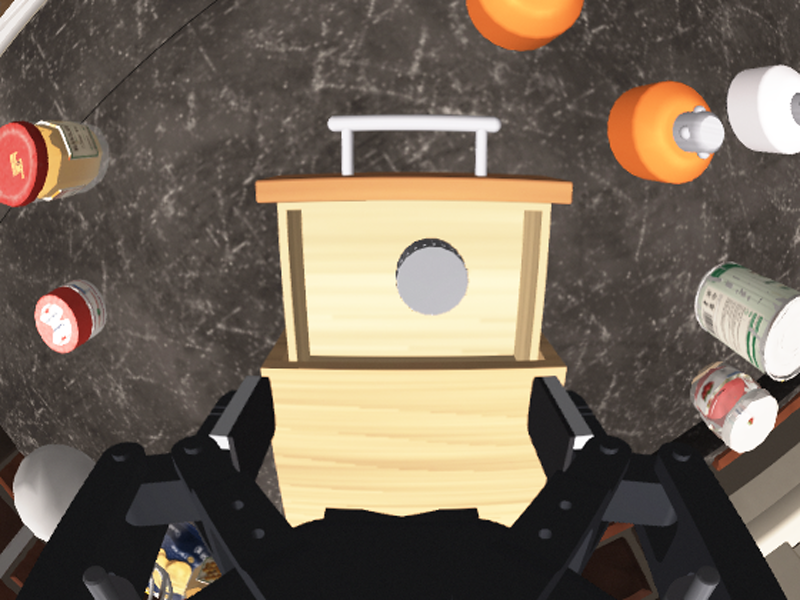

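The drawer is open. The wrist picture shows the cap top centred at (432,279), radius about 36 px, in the front half with free room on both sides.

```bash
python3 - <<'E'
from h import *
P=np.load('pics/w2.png.npy',allow_pickle=True).item()
w=lambda u,v,z: at_z(P,u*.7,v*.7,z,True).round(4)
print('cap',w(432,279,.054), [w(396,279,.054),w(468,279,.054),w(432,244,.054),w(432,315,.054)])
print('handle',w(330,123,.052),w(498,125,.052)); print('front inner',w(412,204,.078))
print('face top', w(412,373,.09))
im=cv2.imread('pics/w2.png'); g=im[160:230,265:340].astype(int); m=(abs(g-g.mean(2,keepdims=True)).max(2)<22)&(g.mean(2)>130)
n,l,st,c=cv2.connectedComponentsWithStats(m.astype(np.uint8)); i=1+st[1:,4].argmax(); print(st[i],c[i]+[265,160]); print(at_z(P,*(c[i]+[265,160]),.054,True))
E
```

```text
cap [0.5761 0.0198 0.054 ] [array([ 0.5752, -0.0053,  0.054 ]), array([0.577 , 0.0451, 0.054 ]), array([0.5513, 0.0203, 0.054 ]), array([0.6028, 0.0193, 0.054 ])]
handle [ 0.4658 -0.0449  0.052 ] [0.4707 0.0672 0.052 ]
front inner [0.5205 0.0071 0.078 ]
face top [0.6301 0.0034 0.09  ]
[  12   13   51   48 1904] [302.14705882 196.26470588]
[0.57711104 0.01949584 0.054     ]
```

send_rows --claw '[85,85,85,85,85]' --translation '[[11,20.5,-10],[11,20.5,-50],[11,20.5,-90],[11,20.5,-120],[11,20.5,-140]]' --twist '[[0,0,0],[0,0,0],[0,0,0],[0,0,0],[0,0,0]]'

```text
t: 6.82
tcp_pos: [0.5759, 0.0196, 0.0805]
tool_rot: [0.019, 1.0, 0.0, -0.001]
ft_force: [0.0, 0.1, -0.2]
finger_gap: 0.996
grip_force: 0.0
```

send_rows --claw '[85,85,85]' --translation '[[0,0,-20],[0,0,-38],[0,0,-38]]' --twist '[[0,0,0],[0,0,0],[0,0,0]]'

```text
t: 7.2
tcp_pos: [0.5755, 0.0196, 0.0429]
tool_rot: [0.019, 1.0, 0.0, -0.002]
ft_force: [-0.1, -0.0, 0.3]
finger_gap: 0.999
grip_force: 0.0
```

```bash
python3 - <<'E'
from h import *
b,P=snap('wrist','w3.png'); s=manip.sense(); print(s['t'],s['tcp_pos'],s['ft_force'])
cv2.imwrite('pics/w3b.png',cv2.resize(b[:,:,::-1],(800,600),interpolation=cv2.INTER_CUBIC))
E
```

```text
7.25 [0.57642264 0.01954723 0.04397972] [0.20486184 0.59957212 0.03356153]
```

View pics/w3b.png

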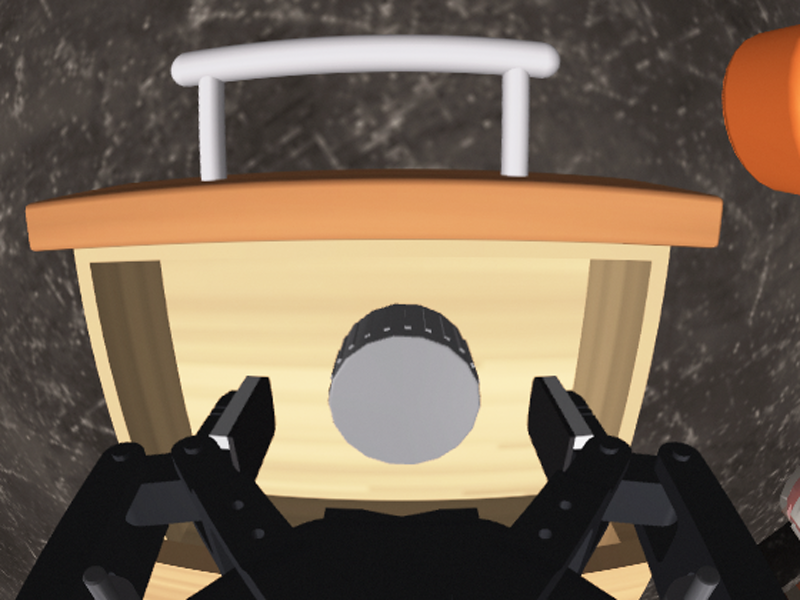

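The wrist picture shows the cap top at (405,400), centred between the pads. I'll check its fore-aft position and then lower.

```bash
python3 - <<'E'
from h import *
P=np.load('pics/w3.png.npy',allow_pickle=True).item()
w=lambda u,v,z: at_z(P,u*.7,v*.7,z,True).round(4)
print([w(*p,.054) for p in((405,400),(329,398),(480,398),(405,336),(405,465))])
E
```

```text
[array([0.5757, 0.0202, 0.054 ]), array([ 0.5743, -0.0049,  0.054 ]), array([0.5763, 0.045 , 0.054 ]), array([0.5529, 0.021 , 0.054 ]), array([0.6031, 0.0193, 0.054 ])]
```

send_rows --claw '[85,85,85]' --translation '[[0,0,-12],[0,0,-20],[0,0,-20]]' --twist '[[0,0,0],[0,0,0],[0,0,0]]'

```text
t: 7.62
tcp_pos: [0.5765, 0.0195, 0.0235]
tool_rot: [0.018, 1.0, 0.0, -0.001]
ft_force: [0.2, 0.3, 0.2]
finger_gap: 0.997
grip_force: 0.0
```

send_rows --claw '[60,40,40,40,40]' --translation '[[0,0,0],[0,0,0],[0,0,0],[0,0,0],[0,0,0]]' --twist '[[0,0,0],[0,0,0],[0,0,0],[0,0,0],[0,0,0]]'

```text
t: 8.25
tcp_pos: [0.5782, 0.0194, 0.0251]
tool_rot: [0.018, 1.0, 0.0, 0.001]
ft_force: [0.0, -0.2, 5.3]
finger_gap: 0.584
grip_force: 62.5
```

send_rows --claw '[40,40,40,40,40]' --translation '[[0,0,10],[0,0,40],[0,0,90],[0,0,140],[0,0,190]]' --twist '[[0,0,0],[0,0,0],[0,0,0],[0,0,0],[0,0,0]]'

```text
t: 8.88
tcp_pos: [0.5764, 0.0195, 0.2158]
tool_rot: [0.018, 1.0, 0.0, -0.001]
ft_force: [1.0, 0.8, -0.3]
finger_gap: 0.58
grip_force: 62.2
```

```bash
python3 - <<'E'
from h import *
P=np.load('pics/t1.png.npy',allow_pickle=True).item();S=np.load('pics/s1.png.npy',allow_pickle=True).item()
for z in(.0,.15,.25,.3): print(z,at_z(P,150*.7,421*.7,z).round(3),at_z(P,95*.7,514*.7,z).round(3),at_z(P,147*.7,330*.7,z).round(3))
# frame A: top-right corner scene px (190,250), lower right (213,335)
A=at_z(P,150*.7,421*.7,0)
for z in(0,.1,.2,.25,.3): print(z,proj(S,at_z(P,150*.7,421*.7,z)))
E
```

```text
0.0 [0.397 0.455 0.   ] [0.242 0.541 0.   ] [0.559 0.468 0.   ]
0.15 [0.393 0.398 0.15 ] [0.258 0.473 0.15 ] [0.534 0.409 0.15 ]
0.25 [0.391 0.36  0.25 ] [0.269 0.427 0.25 ] [0.518 0.37  0.25 ]
0.3 [0.389 0.341 0.3  ] [0.274 0.405 0.3  ] [0.509 0.35  0.3  ]
0 (np.float64(234.34565078634128), np.float64(393.2005119466004))
0.1 (np.float64(245.0284848299644), np.float64(328.7122349935043))
0.2 (np.float64(256.2188859234998), np.float64(261.15996543757))
0.25 (np.float64(262.0158642480977), np.float64(226.16577361906883))
0.3 (np.float64(267.95390791614915), np.float64(190.32002303816682))
```

send_rows --claw '[40,40,40,40,40]' --translation '[[-20,45,0],[-40,95,0],[-60,145,0],[-75,195,0],[-84,233,0]]' --twist '[[0,0,0],[0,0,0],[0,0,0],[0,0,0],[0,0,0]]'

```text
t: 9.5
tcp_pos: [0.4916, 0.2541, 0.2143]
tool_rot: [0.017, 1.0, -0.0, -0.001]
ft_force: [0.3, 0.6, 0.3]
finger_gap: 0.585
grip_force: 62.2
```

send_rows --claw '[40,40]' --translation '[[0,0,0],[0,0,0]]' --twist '[[0,0,0],[0,0,0]]'

```text
t: 9.75
tcp_pos: [0.4929, 0.2521, 0.2141]
tool_rot: [0.018, 1.0, -0.0, -0.0]
ft_force: [0.1, -0.9, -1.3]
finger_gap: 0.585
grip_force: 62.2
```

```bash
python3 - <<'E'
from h import *
b,P=snap('wrist','w4.png'); s=manip.sense(); print(s['t'],s['tcp_pos'],s['q'],s['ft_force'])
print(proj(P,(.4318,.333,.096),True))
cv2.imwrite('pics/w4b.png',cv2.resize(b[:,:,::-1],(800,600),interpolation=cv2.INTER_CUBIC))
E
```

```text
9.8 [0.49316136 0.25166107 0.21415754] [ 3.57473170e-01  3.39003690e-01 -1.90059072e-02  1.21337234e+00
 -3.51391702e-04  3.94436628e-01] [-0.78251881  0.35528225 -0.52596956]
(np.float64(377.5829986146759), np.float64(125.99679168583893))
```

View pics/w4b.png

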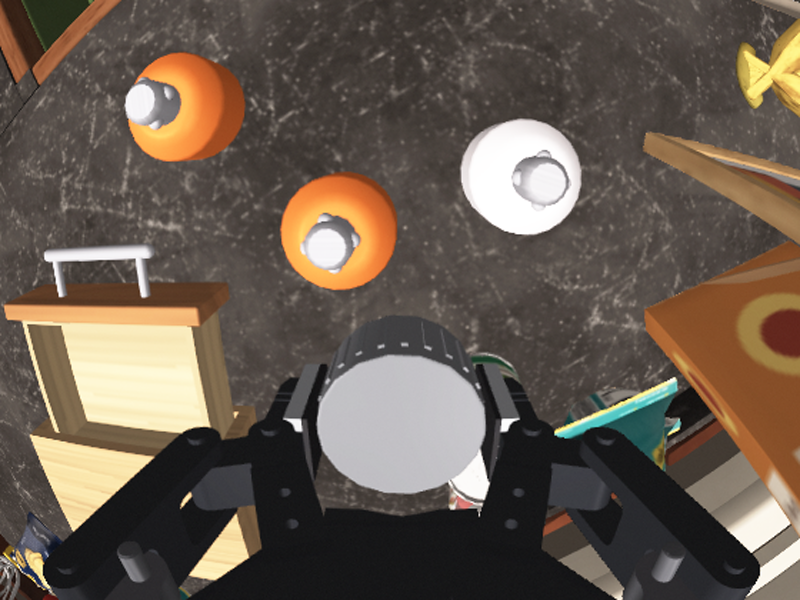

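The wrist picture shows the white bottle's stud tip near (547,182), the drawer open and the cap held at (401,422). I'll enlarge the stud for precision.

```bash
python3 - <<'E'
from h import *
im=cv2.imread('pics/w4.png'); c=im[75:175,315:415]; cv2.imwrite('pics/c4.png',cv2.resize(c,(600,600),interpolation=cv2.INTER_CUBIC))
P=np.load('pics/w4.png.npy',allow_pickle=True).item()
w=lambda u,v,z: at_z(P,u*.7,v*.7,z,True).round(4)
print('tip',w(547,182,.096),'cap',[w(*p,.245) for p in((401,422),(317,420),(485,420))])
E
```

```text
tip [0.4329 0.3377 0.096 ] cap [array([0.4887, 0.2515, 0.245 ]), array([0.4876, 0.2273, 0.245 ]), array([0.4894, 0.2758, 0.245 ])]
```

View pics/c4.png

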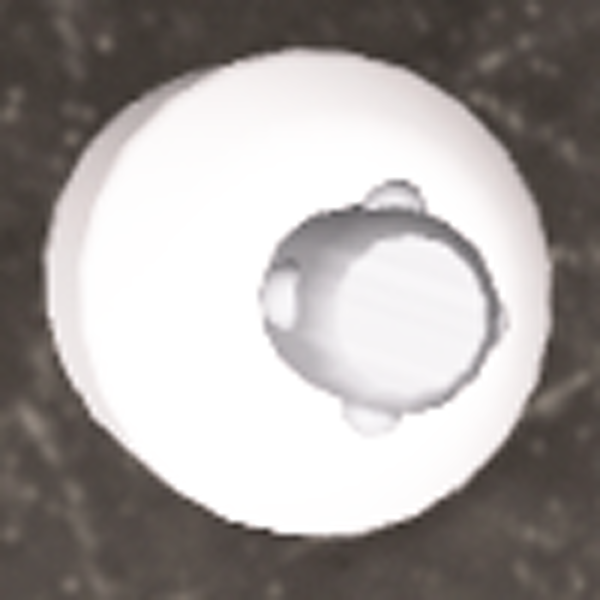

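send_rows --claw '[40,40,40,40,40]' --translation '[[8,40,0],[16,70,0],[20,84,0],[20,84,0],[20,84,0]]' --twist '[[0,0,0],[0,0,0],[0,0,0],[0,0,0],[0,0,0]]'

```text
t: 10.42
tcp_pos: [0.5131, 0.3352, 0.2142]
tool_rot: [0.019, 1.0, -0.0, -0.0]
ft_force: [-0.9, 1.0, -0.8]
finger_gap: 0.58
grip_force: 62.3
```

```bash
python3 - <<'E'
from h import *
b,P=snap('wrist','w5.png'); s=manip.sense(); print(s['t'],s['tcp_pos'],s['q'],s['ft_force'])
print(-P['R'].T@P['t'], P['R'].round(3))
u,v=proj(P,(.4325,.336,.096),True); print(u,v)
u0,v0=int(u)-60,max(int(v)-60,0); print(u0,v0)
cv2.imwrite('pics/c5.png',cv2.resize(b[v0:v0+120,u0:u0+120,::-1],(600,600),interpolation=cv2.INTER_CUBIC))
E
```

```text
10.475 [0.51311236 0.33523122 0.21427902] [ 4.75397824e-01  4.61769285e-01  1.65655962e-01  1.27524177e+00
 -2.89196360e-04  5.12858591e-01] [-0.14783936 -0.32939378 -0.86921975]
[0.43500441 0.3374563  0.35739109] [[ 0.037  0.999 -0.001]
 [ 0.952 -0.035  0.304]
 [ 0.304 -0.012 -0.953]]
278.8576912321547 102.83679450140313
218 42
```

View pics/c5.png

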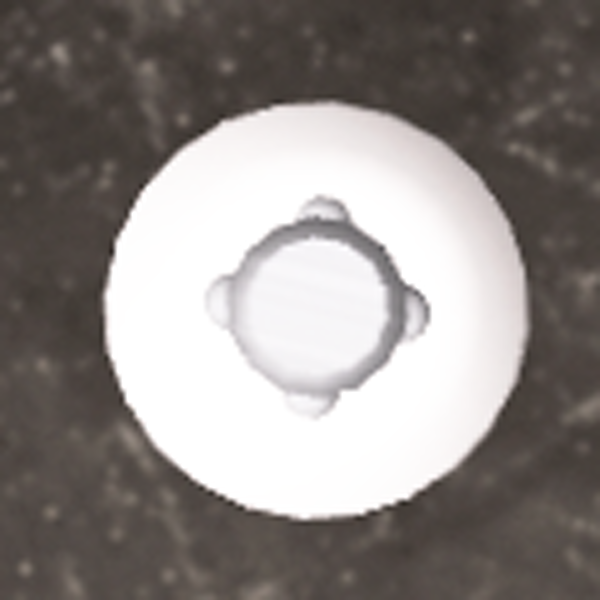

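Seen almost straight from above, the stud tip is centred at crop (314,311), concentric with the body. That puts the bottle axis at about (0.433, 0.337). I'll move over it and descend to just above the tip.

send_rows --claw '[40,40,40,40,40]' --translation '[[-45,1,0],[-80,1.5,0],[-80,1.5,-30],[-80,1.5,-60],[-80,1.5,-85]]' --twist '[[0,0,0],[0,0,0],[0,0,0],[0,0,0],[0,0,0]]'

```text
t: 11.1
tcp_pos: [0.4327, 0.3369, 0.1285]
tool_rot: [0.019, 1.0, -0.0, -0.0]
ft_force: [0.1, 0.1, -1.2]
finger_gap: 0.585
grip_force: 62.3
```

send_rows --claw '[40,40,40]' --translation '[[0,0,0],[0,0,0],[0,0,0]]' --twist '[[0,0,0],[0,0,0],[0,0,0]]'

```text
t: 11.48
tcp_pos: [0.4342, 0.3384, 0.1308]
tool_rot: [0.018, 1.0, 0.001, 0.001]
ft_force: [0.2, 0.1, -0.2]
finger_gap: 0.583
grip_force: 62.3
```

```bash
python3 - <<'E'
from h import *
from scipy.spatial.transform import Rotation as R
s=manip.sense(); print(s['t'],s['tcp_pos'],s['ft_force']); print(R.from_quat(s['tool_rot']).as_matrix()[:,2])
E
```

```text
11.475 [0.4342207  0.3383934  0.13076956] [ 0.23010094  0.10973563 -0.15683751]
[ 0.00236999  0.00148092 -0.99999609]
```

send_rows --claw '[40,40,40,40,40]' --translation '[[-1,-1.5,-10],[-1,-1.5,-20],[-1,-1.5,-28],[-1,-1.5,-34],[-1,-1.5,-38]]' --twist '[[0,0,0],[0,0,0],[0,0,0],[0,0,0],[0,0,0]]'

```text
t: 12.1
tcp_pos: [0.432, 0.3364, 0.0907]
tool_rot: [0.018, 1.0, -0.0, -0.0]
ft_force: [0.2, 0.5, 1.2]
finger_gap: 0.584
grip_force: 62.3
```

send_rows --claw '[40,40,40,40,40]' --translation '[[0,0,-2],[0,0,-4],[0,0,-6],[0,0,-8],[0,0,-10]]' --twist '[[0,0,0],[0,0,0],[0,0,0],[0,0,0],[0,0,0]]'

```text
t: 12.72
tcp_pos: [0.4334, 0.3381, 0.0835]
tool_rot: [0.018, 1.0, 0.002, 0.002]
ft_force: [-1.6, 2.2, 7.8]
finger_gap: 0.584
grip_force: 63.2
```

send_rows --claw '[40,40,40,40,40]' --translation '[[0,0,-2],[0,0,-4],[0,0,-6],[0,0,-8],[0,0,-9]]' --twist '[[0,0,0],[0,0,0],[0,0,0],[0,0,0],[0,0,0]]'

```text
t: 13.35
tcp_pos: [0.4325, 0.3366, 0.073]
tool_rot: [0.018, 1.0, 0.0, 0.0]
ft_force: [-2.6, 0.1, 11.5]
finger_gap: 0.586
grip_force: 64.4
```

send_rows --claw '[40,40,40]' --translation '[[0,0,-1],[0,0,-2],[0,0,-3]]' --twist '[[0,0,0],[0,0,0],[0,0,0]]'

```text
t: 13.72
tcp_pos: [0.4327, 0.3367, 0.0729]
tool_rot: [0.018, 1.0, 0.001, 0.001]
ft_force: [-9.8, -5.0, 31.2]
finger_gap: 0.584
grip_force: 66.3
```

TCP stopped at 0.0729 m (rim about 70–71 mm) while force rose to 31 N, so the cap is home. I'll hold for a moment and check.

send_rows --claw '[40,40,40,40]' --translation '[[0.5,0.3,0],[0.5,0.3,0],[0.5,0.3,0],[0.5,0.3,0]]' --twist '[[0,0,0],[0,0,0],[0,0,0],[0,0,0]]'

```text
t: 14.22
tcp_pos: [0.4327, 0.3368, 0.0729]
tool_rot: [0.018, 1.0, 0.0, 0.001]
ft_force: [-8.4, -4.5, 28.0]
finger_gap: 0.581
grip_force: 66.1
```

```bash
python3 - <<'E'
from h import *
b,P=snap('scene','s2.png'); s=manip.sense(); print(s['t'],s['tcp_pos'],s['ft_force'])
c=b[150:360,150:390,::-1]; cv2.imwrite('pics/s2c.png',cv2.resize(c,(685,600),interpolation=cv2.INTER_CUBIC))
f=lambda X:((np.array(proj(P,X))-[150,150])*2.857).round(0)
for n,z in(('base',0),('shoulder',.066),('rim70',.07),('rim79',.079),('top102',.102),('top111',.111)): print(n,[f((.433,.337,z))])
E
```

```text
14.275 [0.43269172 0.33673307 0.0729352 ] [-8.42008609 -3.53807088 27.31464243]
base [array([292., 538.])]
shoulder [array([288., 454.])]
rim70 [array([287., 449.])]
rim79 [array([287., 437.])]
top102 [array([285., 406.])]
top111 [array([284., 394.])]
```

View pics/s2c.png

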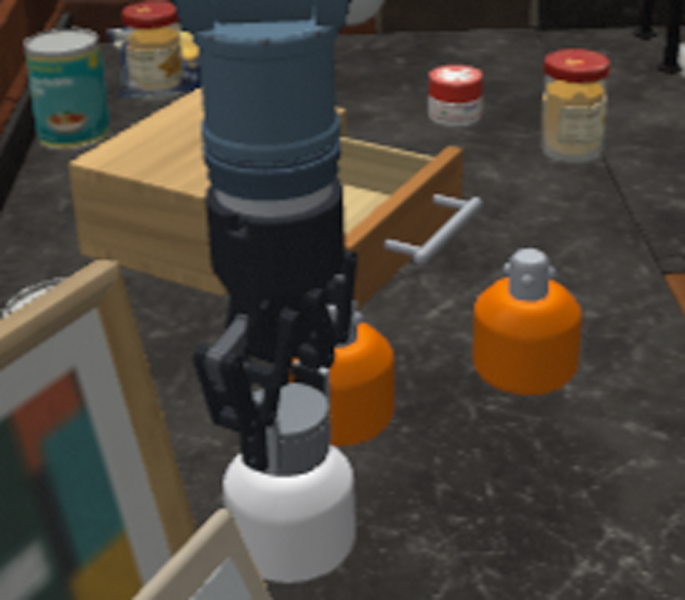

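The last picture shows the bottle upright. The cap's top ellipse is centred near row 405, against 406 predicted for fully home and 394 for not home. The drawer is open and the bystanders are untouched. Force is steady at about 27 N, so I'm handing in.

```bash
python3 -c "
from workcell import manip
print(manip.job_done())"
```

```text
the job is handed in; nothing more can be done
None
```

The job is handed in at about 14 s: drawer left open at its stop, and the cap pressed fully home on the upright white bottle, with the hand still gripping it and pushing down at about 27 N.

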